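# Find the fullest nail tin in the workshop chest

## Robot

A 7-joint arm with a two-finger parallel gripper is mounted at the origin on the work surface. World frame = base frame: x ahead of the robot, y to its left, z up, the work surface at z = 0. Lengths are in m, angles in rad, forces in N, time in s.
With the tool pointing down it reaches from about 0.425 to 0.925 m from the base axis. Payload 6.8 kg.
Tool frame: the origin (TCP) lies on the centre line of the jaws, within the pads' length; the fingertips stand 19 mm ahead of it and the grasp point (between the pads) is the TCP (tcp_to_tips is the distance from the TCP to the fingertips, in m); x points along the fingers, y is the direction in which the jaws open and shut, and the axes are right-handed (so a half turn about x gives the same grasp; the last joint's range is limited). The gripper opens to 85 mm and grips with 20 to 120 N. Pads are 22 mm wide; open, the fingers measure 114 mm over their backs; the gripper's body (76 mm by 85 mm) begins 54 mm behind the grasp point. The pads swing forward as they close: fully open they stand 13 mm farther back than shut.
Start: joints at [-1.453, 0.477, 0.022, 1.555, -0.011, 1.109, -0.083], TCP at [0.151, 0.658, 0.25] pointing down, gripper open.
Joint ranges: [-2.96, 2.96], [-0.34, 2.1], [-1.41, 1.46], [0.24, 2.44], [-1.37, 4.51], [0.17, 1.92], [-2.96, 2.96]. Speed limits (rad/s): [2.39, 2.39, 3.14, 3.14, 3.14, 3.14, 3.14].

## Interface

Orientations are given as a unit quaternion [w, x, y, z].
In Python, from station import get_obs, read_camera, hand_in, spot_in, cut_out, tcp_to_tips gives the robot as it stands.
- The arm moves only by the shell command python3 -m jog 'ROWS' [FORCE]. ROWS is JSON, a list of rows, each an object of numbers: "gripper": the closure, from 0 (fully open) to 1 (shut); "dx", "dy", "dz": the shift along the world's x, y, z in m; "rx", "ry", "rz": the turn, a rotation vector about the world's x, y, z in degrees. In form: [{"gripper": .., "dx": .., "dy": .., "dz": .., "rx": .., "ry": .., "rz": ..}, ...]. A call has 1 to 10 rows; each row is the pose to reach, as a shift and turn from the pose commanded when the call began; what a row does not reach only later rows make up. A row lasts 1/10 s, in which the tool goes at most 50 mm and 8.59 degrees, less where a joint would pass 70% of its speed; a pose out of reach is approached as far as the arm can. A call with a gripper value outside its range is refused whole. The fingers move at their own pace and stop on an object; FORCE is the grip in N (left out, the last holds). Time passes only in rows, so rows that repeat a pose let the fingers close. It gives the time, the measured TCP pose, the force and the opening at its end, in the units of the state.
- get_obs(): the state, without advancing time (a new reading comes with each control period).
- read_camera(name): name is "scene" or "top"; returns a dict with "pixels" (400x640x3 uint8, blue, green, red), "range_z" (400x640 float32, m along the optical axis (not along the pixel's ray), 0 where there is no reading), "camera_matrix" (3x3 intrinsics, pixels), "cam_to_world" (4x4, takes a point from camera to world coordinates). Camera axes: x right, y down, z forward; pixel columns grow to the right and rows downward; lengths in m; the calibration is good to about 2 mm. A picture is of the moment at which its call begins.
- hand_in(): hands the job in, once; it reports no verdict.
Trained networks look in the newest picture that a camera, given by its name, has taken for a name from the list of things; names that differ only in an ending like _2 or _b are one class to them, and where a whole thing is asked for, a point or a joint stands for the part that bears it (a point fixed in the world has none). Each returns a list of dicts, best first, with "conf" (0 to 1); they miss things now and then, are a little off and sometimes report something else, mostly with a low value. They report only what shows in the picture. A call takes as long as a camera call.
- spot_in(camera, label): "box" ([centre column, centre row, width, height] in pixels, round what is visible of it).
- cut_out(camera, label): "mask" (400x640 bool, what is visible of it) and "box" ([centre column, centre row, width, height] in pixels, round what is visible of it).
The state is a dict: "t": time; "q": joint angles; "joint_vel": joint speeds; "joint_torque": joint torques, N m; "eef_pos": TCP position; "tool_rot": TCP orientation; "contact_force": force on the tool from outside, world axes, zero at the start; "torque": the same for the moment, N m; "gripper_width": opening from 0.0 (shut) to 1.0 (fully open).
Only numpy, scipy, OpenCV 4.12 (cv2) and the standard library are available. Lean on these libraries where they do the work, as an engineer would, in place of code of your own. Each camera call takes 0.05 s, during which the arm holds its last target. There are 200 camera calls.

## Task

Lift the lid of the wooden chest open until it leans back on its stop. Three look-alike closed tins stand inside: heft them one after the other, starting with the one on the robot's left and going to the right, each lifted straight up a few centimetres where it stands and set down again if it is not the one. Finish while holding the heaviest in the gripper, upright and still, its underside at least a tin's height above the chest's rim, with the other two left standing in the chest, the lid open, all tins kept upright throughout and everything else left where it was.

Things in the scene. Friction and masses are not known exactly. Their poses are not given: they have to be found in the camera images.
- chest: low wooden chest fixed to the table, 170 mm (its x, front to back) x 372 mm (its y) x 88 mm high to the rim, walls and floor 8 mm thick. Origin: centre of its underside; x points from the front (robot side) to the hinge side, y along the row of tins to the robot's left
- lid (a joint): hinge angle of the chest's lid: 0 shut, 1.85 rad fully open, leaning back on its stop. The lid (about 0.4 kg, handle included) is free-swinging: below about 1.4 rad it falls shut, above that it falls back on its stop by itself
- lid_handle (a point): middle of the dark bar handle on the lid: a straight bar about 10 mm thick and 100 mm long parallel to the chest's y, its axis 35 mm above the lid's upper face, 20 mm behind the lid's front edge (65 mm in front of the chest's centre). With the lid shut it stands 131.5 mm above the table. Axes as the chest's when shut, they turn with the lid
- lid_hinge (a point): middle of the lid's hinge line, on the top of the chest's back wall (85 mm behind the chest's centre, 88.5 mm above the table), parallel to the chest's y. The lid is 8 mm thick, and the handle's axis is 150 mm in front of and 43 mm above this point when shut; opening carries it up and over, away from the robot
- tin_a: closed round metal tin, 56 mm diameter, 72 mm high, one of three that look alike and stand in a row across the chest, about 105 mm apart centre to centre, and differ only in weight (from 0.13 to 0.65 kg, each at least 0.12 kg apart; which one is heaviest changes every time; the load inside may shift a little). Origin: centre of its underside; z up
- tin_b: closed round metal tin, 56 mm diameter, 72 mm high, one of three that look alike and stand in a row across the chest, about 105 mm apart centre to centre, and differ only in weight (from 0.13 to 0.65 kg, each at least 0.12 kg apart; which one is heaviest changes every time; the load inside may shift a little). Origin: centre of its underside; z up
- tin_c: closed round metal tin, 56 mm diameter, 72 mm high, one of three that look alike and stand in a row across the chest, about 105 mm apart centre to centre, and differ only in weight (from 0.13 to 0.65 kg, each at least 0.12 kg apart; which one is heaviest changes every time; the load inside may shift a little). Origin: centre of its underside; z up
- sanding_block: flat cork sanding block 18 x 70 x 20 mm, lying inside the chest along its front wall; bystander. Origin: centre of its underside
- glue_jar: white jar with black cap, 60 mm wide, 85 mm high, standing close to the right of the chest; bystander. Origin: centre of its underside
- stone: flat grey stone, 72 mm wide, 39 mm high, lying left of the chest; bystander. Origin: centre of its underside
- mallet: wooden mallet lying on the table far to the left, 250 mm long, 60 mm high; bystander. Origin under its handle
- carved_figure: dark turned wooden figure, 60 mm wide, 132 mm high, standing right of the chest beyond the jar; bystander. Origin: centre of its underside

How it is judged:
On the way, in this order (a step that is already met when the one before it is completed fails the run):
1. the lid leans back on its stop (value of joint lid above 1.8 rad and velocity of joint lid below 0.1 rad/s), for 0.2 s.
2. the left tin is lifted at least 15 mm off the chest's floor in the fingers (((y of tin_a in the frame of chest between 0.06 and 0.16 m and z of tin_a in the frame of chest above 0.023 m and contact force between tin_a and the fingers above 0.3 N and contact force between tin_a and chest below 0.1 N) or (y of tin_b in the frame of chest between 0.06 and 0.16 m and z of tin_b in the frame of chest above 0.023 m and contact force between tin_b and the fingers above 0.3 N and contact force between tin_b and chest below 0.1 N) or (y of tin_c in the frame of chest between 0.06 and 0.16 m and z of tin_c in the frame of chest above 0.023 m and contact force between tin_c and the fingers above 0.3 N and contact force between tin_c and chest below 0.1 N))), for 0.2 s.
3. then the middle tin (((y of tin_a in the frame of chest between -0.045 and 0.045 m and z of tin_a in the frame of chest above 0.023 m and contact force between tin_a and the fingers above 0.3 N and contact force between tin_a and chest below 0.1 N) or (y of tin_b in the frame of chest between -0.045 and 0.045 m and z of tin_b in the frame of chest above 0.023 m and contact force between tin_b and the fingers above 0.3 N and contact force between tin_b and chest below 0.1 N) or (y of tin_c in the frame of chest between -0.045 and 0.045 m and z of tin_c in the frame of chest above 0.023 m and contact force between tin_c and the fingers above 0.3 N and contact force between tin_c and chest below 0.1 N))), for 0.2 s.
4. then the right tin (((y of tin_a in the frame of chest between -0.16 and -0.06 m and z of tin_a in the frame of chest above 0.023 m and contact force between tin_a and the fingers above 0.3 N and contact force between tin_a and chest below 0.1 N) or (y of tin_b in the frame of chest between -0.16 and -0.06 m and z of tin_b in the frame of chest above 0.023 m and contact force between tin_b and the fingers above 0.3 N and contact force between tin_b and chest below 0.1 N) or (y of tin_c in the frame of chest between -0.16 and -0.06 m and z of tin_c in the frame of chest above 0.023 m and contact force between tin_c and the fingers above 0.3 N and contact force between tin_c and chest below 0.1 N))), for 0.2 s.
At the end, for the whole second after the job is handed in: The fingers hold the heaviest tin (those left press under 4.4 N each), still, within 0.35 rad of upright, underside over 0.15 m above the table, clear of chest and tins; the other two stand on the chest's floor within 0.15 rad of upright, untouched; lid beyond 1.75 rad (((height (world z) of tin_a above 0.15 m and angle between tin_a's own z axis and vertical below 0.35 rad and linear speed of tin_a below 0.03 m/s and contact force between tin_a and the fingers above 1 N and contact force between tin_a and chest below 0.1 N and contact force between tin_a and tin_b below 0.1 N and contact force between tin_a and tin_c below 0.1 N and (z of tin_b in the frame of chest between 0.004 and 0.014 m and x of tin_b in the frame of chest between -0.08 and 0.08 m and y of tin_b in the frame of chest between -0.18 and 0.18 m and angle between tin_b's own z axis and vertical below 0.15 rad and linear speed of tin_b below 0.03 m/s and contact force between tin_b and the fingers below 0.1 N and contact force between tin_b and chest below 4.4 N) and (z of tin_c in the frame of chest between 0.004 and 0.014 m and x of tin_c in the frame of chest between -0.08 and 0.08 m and y of tin_c in the frame of chest between -0.18 and 0.18 m and angle between tin_c's own z axis and vertical below 0.15 rad and linear speed of tin_c below 0.03 m/s and contact force between tin_c and the fingers below 0.1 N and contact force between tin_c and chest below 4.4 N)) or (height (world z) of tin_b above 0.15 m and angle between tin_b's own z axis and vertical below 0.35 rad and linear speed of tin_b below 0.03 m/s and contact force between tin_b and the fingers above 1 N and contact force between tin_b and chest below 0.1 N and contact force between tin_b and tin_a below 0.1 N and contact force between tin_b and tin_c below 0.1 N and (z of tin_a in the frame of chest between 0.004 and 0.014 m and x of tin_a in the frame of chest between -0.08 and 0.08 m and y of tin_a in the frame of chest between -0.18 and 0.18 m and angle between tin_a's own z axis and vertical below 0.15 rad and linear speed of tin_a below 0.03 m/s and contact force between tin_a and the fingers below 0.1 N and contact force between tin_a and chest below 4.4 N) and (z of tin_c in the frame of chest between 0.004 and 0.014 m and x of tin_c in the frame of chest between -0.08 and 0.08 m and y of tin_c in the frame of chest between -0.18 and 0.18 m and angle between tin_c's own z axis and vertical below 0.15 rad and linear speed of tin_c below 0.03 m/s and contact force between tin_c and the fingers below 0.1 N and contact force between tin_c and chest below 4.4 N)) or (height (world z) of tin_c above 0.15 m and angle between tin_c's own z axis and vertical below 0.35 rad and linear speed of tin_c below 0.03 m/s and contact force between tin_c and the fingers above 1 N and contact force between tin_c and chest below 0.1 N and contact force between tin_c and tin_a below 0.1 N and contact force between tin_c and tin_b below 0.1 N and (z of tin_a in the frame of chest between 0.004 and 0.014 m and x of tin_a in the frame of chest between -0.08 and 0.08 m and y of tin_a in the frame of chest between -0.18 and 0.18 m and angle between tin_a's own z axis and vertical below 0.15 rad and linear speed of tin_a below 0.03 m/s and contact force between tin_a and the fingers below 0.1 N and contact force between tin_a and chest below 4.4 N) and (z of tin_b in the frame of chest between 0.004 and 0.014 m and x of tin_b in the frame of chest between -0.08 and 0.08 m and y of tin_b in the frame of chest between -0.18 and 0.18 m and angle between tin_b's own z axis and vertical below 0.15 rad and linear speed of tin_b below 0.03 m/s and contact force between tin_b and the fingers below 0.1 N and contact force between tin_b and chest below 4.4 N))) and value of joint lid above 1.75 rad); the arm keeps its last pose, push and grip.
It fails at once if a tin is tipped more than 0.7 rad (angle between any of tin_a, tin_b, tin_c's own z axis and vertical above 0.7 rad).
It fails at once if a bystander is moved more than 30 mm (distance of any of sanding_block, glue_jar, stone, mallet, carved_figure from where it was at the start of the episode above 0.03 m).
It also fails if it takes over 72 s, if anything falls off the work surface, if the arm or the gripper's body presses on something with over 40 N, if the wrist force passes 120 N, or if a joint passes its speed limit or range.

## Working session

There is one attempt and no reset: what is moved stays moved. The work goes in short steps, Python scripts to look and compute and a shell command to move; the robot and the scene stay as the last step left them, time stands still between calls to the robot, and variables do not carry over. Pictures are saved under pics/ and viewed, about 8 in all and at most 12, crops included, and the job is handed in when it is done.

```bash
mkdir -p pics; cat > h.py <<'E'
import numpy as np, cv2
from station import *
def pts(c,mask):
    r=c["range_z"]; v,u=np.nonzero(mask&(r>0)); z=r[v,u]; K=c["camera_matrix"]
    p=np.stack([(u-K[0,2])/K[0,0]*z,(v-K[1,2])/K[1,1]*z,z,np.ones_like(z)])
    return (c["cam_to_world"]@p)[:3].T
E
python3 - <<'E'
from h import *
o=get_obs();print({k:np.round(v,3) for k,v in o.items()},tcp_to_tips)
for n in("scene","top"):
    c=read_camera(n);cv2.imwrite(f"pics/{n}0.png",c["pixels"])
    print(n,np.round(c["cam_to_world"],3).tolist())
    for l in("lid_handle","lid","chest","glue_jar","stone"):
        for d in cut_out(n,l)[:1]:
            p=pts(c,d["mask"]);print(l,round(d["conf"],2),np.round(d["box"]),np.round(np.percentile(p,[2,50,98],axis=0),3).tolist() if len(p) else None)
E
```

```text
{'t': np.float64(0.0), 'q': array([-1.453,  0.478,  0.022,  1.556, -0.011,  1.109, -0.083]), 'joint_vel': array([-0.001, -0.002,  0.   , -0.001,  0.001, -0.   , -0.001]), 'joint_torque': array([-0.0000e+00, -5.9647e+01,  1.6080e+00, -2.8119e+01,  1.2000e-02,
        1.0000e-02, -0.0000e+00]), 'eef_pos': array([0.151, 0.657, 0.249]), 'tool_rot': array([ 0.703,  0.079,  0.703, -0.08 ]), 'contact_force': array([-0.307, -0.642, -0.018]), 'torque': array([-0.014,  0.027,  0.004]), 'gripper_width': np.float64(1.001)} 0.019
scene [[-0.61, 0.676, -0.414, 1.245], [0.793, 0.522, -0.315, 0.62], [0.003, -0.521, -0.854, 1.513], [0.0, 0.0, 0.0, 1.0]]
lid_handle 0.94 [305. 190. 115.  90.] [[0.43, -0.192, 0.087], [0.512, -0.005, 0.094], [0.592, 0.165, 0.124]]
lid 0.72 [307. 190. 112.  83.] [[0.429, -0.193, 0.086], [0.512, -0.005, 0.094], [0.593, 0.165, 0.122]]
chest 0.74 [307. 197. 117. 104.] [[0.431, -0.192, 0.006], [0.53, 0.006, 0.093], [0.597, 0.171, 0.104]]
glue_jar 0.62 [258. 156.  15.  27.] [[0.453, -0.29, 0.008], [0.496, -0.249, 0.078], [0.516, -0.228, 0.089]]
stone 0.68 [370. 241.  20.  21.] [[0.476, 0.23, 0.006], [0.515, 0.26, 0.029], [0.539, 0.286, 0.041]]
top [[0.028, -0.996, 0.082, 0.415], [-1.0, -0.028, 0.006, 0.077], [-0.004, -0.082, -0.997, 1.385], [0.0, 0.0, 0.0, 1.0]]
lid_handle 0.98 [353. 209. 134.  64.] [[0.423, -0.198, 0.089], [0.505, -0.018, 0.096], [0.589, 0.161, 0.123]]
lid 0.96 [354. 209. 131.  65.] [[0.424, -0.196, 0.091], [0.505, -0.018, 0.096], [0.587, 0.16, 0.13]]
chest 0.82 [350. 209. 134.  64.] [[0.424, -0.197, 0.09], [0.505, -0.018, 0.096], [0.588, 0.161, 0.129]]
glue_jar 0.79 [430. 221.  24.  21.] [[0.456, -0.279, 0.02], [0.482, -0.248, 0.083], [0.508, -0.229, 0.089]]
stone 0.87 [258. 209.  22.  24.] [[0.474, 0.222, 0.015], [0.503, 0.251, 0.032], [0.533, 0.284, 0.042]]
```

```bash
python3 - <<'E'
from h import *
c=read_camera("top");m=cut_out("top","lid")[0]["mask"];p=pts(c,m)
f=p[(p[:,2]>.085)&(p[:,2]<.105)]
r=cv2.minAreaRect((f[:,:2]*1000).astype(np.float32));print(r)
h=p[p[:,2]>.115];print("handle",len(h),h.mean(0),cv2.minAreaRect((h[:,:2]*1000).astype(np.float32)))
cv2.imwrite("pics/top1.png",cv2.resize(c["pixels"][130:300,180:500],None,fx=2.5,fy=2.5))
E
```

```text
((506.1429748535156, -17.59075927734375), (371.534912109375, 170.51429748535156), 88.71928405761719)
handle 156 [ 0.44072572 -0.01659127  0.13596067] ((440.855712890625, -16.410980224609375), (107.36325073242188, 10.939737319946289), 88.5930404663086)
```

View pics/top1.png

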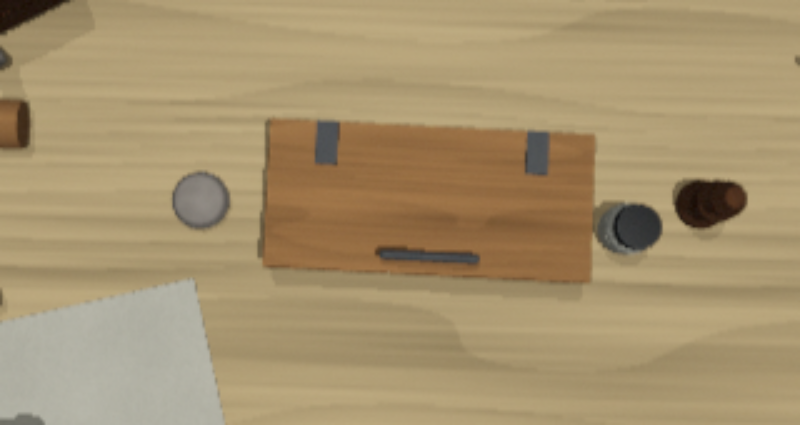

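View pics/scene0.png

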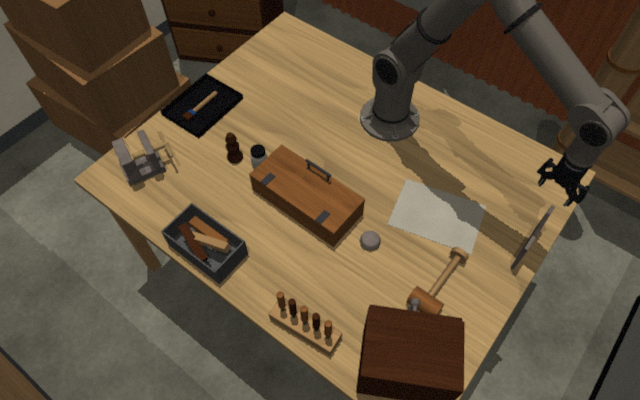

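The scene is clear. The chest is centred at about (0.506, -0.0175) with a yaw of about -1.3°. The handle is at (0.441, -0.017), near px (428,256) in the top crop. I'll swing over in an arc with a turn of -78.4°.

```bash
python3 -m jog '[{"dx":0.03,"dy":-0.03,"rz":-4},{"dx":0.07,"dy":-0.06,"rz":-12},{"dx":0.11,"dy":-0.09,"rz":-20},{"dx":0.15,"dy":-0.12,"rz":-28},{"dx":0.19,"dy":-0.15,"rz":-36},{"dx":0.22,"dy":-0.18,"rz":-42},{"dx":0.25,"dy":-0.22,"rz":-48},{"dx":0.28,"dy":-0.26,"rz":-54},{"dx":0.3,"dy":-0.3,"rz":-60},{"dx":0.3,"dy":-0.34,"rz":-65}]' 20
python3 -m jog '[{"dy":-0.05,"rz":-5},{"dy":-0.1,"rz":-10},{"dy":-0.15,"rz":-13.4},{"dy":-0.2,"rz":-13.4},{"dy":-0.25,"rz":-13.4},{"dy":-0.3,"rz":-13.4},{"dx":-0.01,"dy":-0.335,"rz":-13.4},{"dx":-0.01,"dy":-0.335,"rz":-13.4},{"dx":-0.01,"dy":-0.335,"rz":-13.4},{"dx":-0.01,"dy":-0.335,"rz":-13.4}]'
```

```text
$[0]: bad value
$[0]: bad value
```

```bash
python3 -m jog '[{"gripper":0,"dx":0.03,"dy":-0.03,"dz":0,"rx":0,"ry":0,"rz":-4},{"gripper":0,"dx":0.07,"dy":-0.06,"dz":0,"rx":0,"ry":0,"rz":-12},{"gripper":0,"dx":0.11,"dy":-0.09,"dz":0,"rx":0,"ry":0,"rz":-20},{"gripper":0,"dx":0.15,"dy":-0.12,"dz":0,"rx":0,"ry":0,"rz":-28},{"gripper":0,"dx":0.19,"dy":-0.15,"dz":0,"rx":0,"ry":0,"rz":-36},{"gripper":0,"dx":0.22,"dy":-0.18,"dz":0,"rx":0,"ry":0,"rz":-42},{"gripper":0,"dx":0.25,"dy":-0.22,"dz":0,"rx":0,"ry":0,"rz":-48},{"gripper":0,"dx":0.28,"dy":-0.26,"dz":0,"rx":0,"ry":0,"rz":-54},{"gripper":0,"dx":0.3,"dy":-0.3,"dz":0,"rx":0,"ry":0,"rz":-60},{"gripper":0,"dx":0.3,"dy":-0.34,"dz":0,"rx":0,"ry":0,"rz":-65}]' 20
```

```text
t: 1.7
eef_pos: [0.4539, 0.3153, 0.2507]
tool_rot: [0.549, 0.447, 0.547, -0.446]
contact_force: [0.8, -0.2, -1.3]
gripper_width: 1.002
```

```bash
python3 -m jog '[{"gripper":0,"dx":0,"dy":-0.05,"dz":0,"rx":0,"ry":0,"rz":-6},{"gripper":0,"dx":0,"dy":-0.1,"dz":0,"rx":0,"ry":0,"rz":-13},{"gripper":0,"dx":0,"dy":-0.15,"dz":0,"rx":0,"ry":0,"rz":-13},{"gripper":0,"dx":0,"dy":-0.2,"dz":0,"rx":0,"ry":0,"rz":-13},{"gripper":0,"dx":0,"dy":-0.25,"dz":0,"rx":0,"ry":0,"rz":-13},{"gripper":0,"dx":-0.01,"dy":-0.3,"dz":0,"rx":0,"ry":0,"rz":-13},{"gripper":0,"dx":-0.01,"dy":-0.334,"dz":-0.02,"rx":0,"ry":0,"rz":-13},{"gripper":0,"dx":-0.01,"dy":-0.334,"dz":-0.05,"rx":0,"ry":0,"rz":-13},{"gripper":0,"dx":-0.01,"dy":-0.334,"dz":-0.05,"rx":0,"ry":0,"rz":-13},{"gripper":0,"dx":-0.01,"dy":-0.334,"dz":-0.05,"rx":0,"ry":0,"rz":-13}]'
```

```text
t: 2.7
eef_pos: [0.4411, -0.0158, 0.2006]
tool_rot: [-0.496, -0.504, -0.496, 0.504]
contact_force: [0.1, 0.5, 0.0]
gripper_width: 1.003
```

```bash
python3 -m jog '[{"gripper":0,"dx":0,"dy":0,"dz":-0.04,"rx":0,"ry":0,"rz":0},{"gripper":0,"dx":0,"dy":0,"dz":-0.067,"rx":0,"ry":0,"rz":0},{"gripper":0.5,"dx":0,"dy":0,"dz":-0.067,"rx":0,"ry":0,"rz":0},{"gripper":1,"dx":0,"dy":0,"dz":-0.067,"rx":0,"ry":0,"rz":0},{"gripper":1,"dx":0,"dy":0,"dz":-0.067,"rx":0,"ry":0,"rz":0},{"gripper":1,"dx":0,"dy":0,"dz":-0.067,"rx":0,"ry":0,"rz":0},{"gripper":1,"dx":0,"dy":0,"dz":-0.067,"rx":0,"ry":0,"rz":0},{"gripper":1,"dx":0,"dy":0,"dz":-0.067,"rx":0,"ry":0,"rz":0},{"gripper":1,"dx":0,"dy":0,"dz":-0.067,"rx":0,"ry":0,"rz":0}]' 25
```

```text
t: 3.6
eef_pos: [0.4397, -0.0158, 0.1339]
tool_rot: [-0.495, -0.504, -0.497, 0.504]
contact_force: [-7.8, 1.4, 12.6]
gripper_width: 0.117
```

```bash
python3 -m jog '[{"gripper":1,"dx":0.004,"dy":0,"dz":0.013,"rx":0,"ry":1,"rz":0},{"gripper":1,"dx":0.010,"dy":0,"dz":0.025,"rx":0,"ry":3,"rz":0},{"gripper":1,"dx":0.016,"dy":0,"dz":0.037,"rx":0,"ry":5,"rz":0},{"gripper":1,"dx":0.024,"dy":0,"dz":0.049,"rx":0,"ry":7,"rz":0},{"gripper":1,"dx":0.032,"dy":-0.001,"dz":0.059,"rx":0,"ry":9,"rz":0},{"gripper":1,"dx":0.042,"dy":-0.001,"dz":0.069,"rx":0,"ry":11,"rz":0},{"gripper":1,"dx":0.052,"dy":-0.001,"dz":0.078,"rx":0,"ry":13,"rz":0},{"gripper":1,"dx":0.063,"dy":-0.001,"dz":0.086,"rx":0,"ry":15,"rz":0},{"gripper":1,"dx":0.074,"dy":-0.002,"dz":0.093,"rx":0,"ry":16,"rz":0}]'
python3 - <<'E'
from h import *
c=read_camera("scene");cv2.imwrite("pics/s2.png",cv2.resize(c["pixels"][60:300,200:520],None,fx=2,fy=2))
E
```

```text
t: 4.5
eef_pos: [0.5119, -0.0176, 0.2275]
tool_rot: [-0.418, -0.427, -0.563, 0.571]
contact_force: [-11.3, 4.4, 11.9]
gripper_width: 0.116
```

View pics/s2.png

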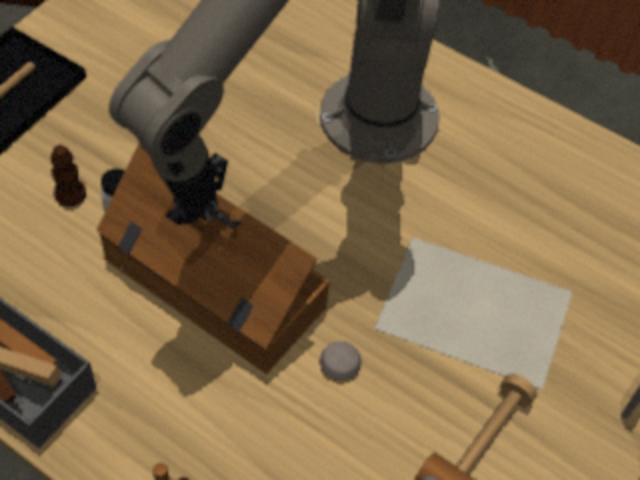

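The lid is at about 45° and the grip on the handle is holding. I'll continue along the arc.

```bash
python3 -m jog '[{"gripper":1,"dx":0.012,"dy":0,"dz":0.006,"rx":0,"ry":2,"rz":0},{"gripper":1,"dx":0.025,"dy":-0.001,"dz":0.011,"rx":0,"ry":4,"rz":0},{"gripper":1,"dx":0.038,"dy":-0.001,"dz":0.015,"rx":0,"ry":6,"rz":0},{"gripper":1,"dx":0.051,"dy":-0.001,"dz":0.018,"rx":0,"ry":8,"rz":0},{"gripper":1,"dx":0.065,"dy":-0.001,"dz":0.019,"rx":0,"ry":10,"rz":0},{"gripper":1,"dx":0.078,"dy":-0.002,"dz":0.020,"rx":0,"ry":12,"rz":0},{"gripper":1,"dx":0.092,"dy":-0.002,"dz":0.019,"rx":0,"ry":13,"rz":0},{"gripper":1,"dx":0.105,"dy":-0.002,"dz":0.017,"rx":0,"ry":14,"rz":0},{"gripper":1,"dx":0.119,"dy":-0.003,"dz":0.014,"rx":0,"ry":15,"rz":0},{"gripper":1,"dx":0.131,"dy":-0.003,"dz":0.009,"rx":0,"ry":16,"rz":0}]'
python3 -m jog '[{"gripper":1,"dx":0.007,"dy":0,"dz":-0.003,"rx":0,"ry":0,"rz":0},{"gripper":1,"dx":0.013,"dy":0,"dz":-0.005,"rx":0,"ry":0,"rz":0},{"gripper":1,"dx":0.018,"dy":0,"dz":-0.008,"rx":0,"ry":0,"rz":0},{"gripper":1,"dx":0.018,"dy":0,"dz":-0.008,"rx":0,"ry":0,"rz":0}]'
```

```text
t: 5.55
eef_pos: [0.6471, -0.0208, 0.2371]
tool_rot: [-0.34, -0.346, -0.613, 0.623]
contact_force: [-0.3, 0.7, 7.2]
gripper_width: 0.111
t: 5.95
eef_pos: [0.6652, -0.0212, 0.228]
tool_rot: [-0.341, -0.346, -0.613, 0.623]
contact_force: [2.4, 0.6, 3.8]
gripper_width: 0.114
```

```bash
python3 -m jog '[{"gripper":0.7,"dx":0.003,"dy":0,"dz":-0.002,"rx":0,"ry":0,"rz":0},{"gripper":0.7,"dx":0.006,"dy":0,"dz":-0.003,"rx":0,"ry":0,"rz":0},{"gripper":0.7,"dx":0.006,"dy":0,"dz":-0.003,"rx":0,"ry":0,"rz":0},{"gripper":0.7,"dx":0.006,"dy":0,"dz":-0.003,"rx":0,"ry":0,"rz":0},{"gripper":0.7,"dx":0.006,"dy":0,"dz":-0.003,"rx":0,"ry":0,"rz":0}]'
python3 -m jog '[{"gripper":0.7,"dx":0.011,"dy":0,"dz":0.017,"rx":0,"ry":0,"rz":0},{"gripper":0.7,"dx":0.021,"dy":0,"dz":0.034,"rx":0,"ry":0,"rz":0},{"gripper":0.7,"dx":0.032,"dy":0,"dz":0.051,"rx":0,"ry":0,"rz":0},{"gripper":0.7,"dx":0.042,"dy":0,"dz":0.08,"rx":0,"ry":0,"rz":0},{"gripper":0.7,"dx":0.042,"dy":0,"dz":0.11,"rx":0,"ry":0,"rz":0},{"gripper":0.7,"dx":0.042,"dy":0,"dz":0.14,"rx":0,"ry":0,"rz":0},{"gripper":0.7,"dx":0.042,"dy":0,"dz":0.14,"rx":0,"ry":0,"rz":0}]'
```

```text
t: 6.45
eef_pos: [0.67, -0.0211, 0.2242]
tool_rot: [-0.34, -0.346, -0.613, 0.624]
contact_force: [0.4, 0.1, -0.1]
gripper_width: 0.3
t: 7.15
eef_pos: [0.7075, -0.0245, 0.3858]
tool_rot: [-0.386, -0.392, -0.574, 0.607]
contact_force: [0.4, -5.8, 0.1]
gripper_width: 0.301
```

```bash
python3 -m jog '[{"gripper":0.4,"dx":-0.03,"dy":0.02,"dz":0,"rx":0,"ry":-7,"rz":0},{"gripper":0,"dx":-0.07,"dy":0.05,"dz":-0.01,"rx":0,"ry":-15,"rz":0},{"gripper":0,"dx":-0.11,"dy":0.08,"dz":-0.02,"rx":0,"ry":-23,"rz":0},{"gripper":0,"dx":-0.15,"dy":0.1,"dz":-0.02,"rx":0,"ry":-23,"rz":0},{"gripper":0,"dx":-0.19,"dy":0.11,"dz":-0.03,"rx":0,"ry":-23,"rz":0},{"gripper":0,"dx":-0.2,"dy":0.11,"dz":-0.05,"rx":0,"ry":-23,"rz":0},{"gripper":0,"dx":-0.2,"dy":0.11,"dz":-0.06,"rx":0,"ry":-23,"rz":0},{"gripper":0,"dx":-0.2,"dy":0.11,"dz":-0.06,"rx":0,"ry":-23,"rz":0}]'
python3 - <<'E'
from h import *
print(get_obs()["contact_force"],get_obs()["q"])
for n in("top","scene"):
    c=read_camera(n);cv2.imwrite(f"pics/{n}3.png",cv2.resize(c["pixels"][110:310,180:500] if n=="top" else c["pixels"][60:300,200:520],None,fx=2.5,fy=2.5))
    for l in("tin_a","sanding_block","lid"):
        for d in cut_out(n,l):
            p=pts(c,d["mask"]);print(n,l,round(d["conf"],2),np.round(d["box"]),np.round(np.percentile(p,[2,50,98],axis=0),3).tolist() if len(p) else None)
            if l=="tin_a" and len(p):
                t=p[abs(p[:,2]-.08)<.008]; print("  top face",len(t),np.round((t.max(0)+t.min(0))/2,3) if len(t) else "", cv2.minEnclosingCircle((t[:,:2]*1000).astype(np.float32)) if len(t)>3 else "")
E
```

```text
t: 7.95
eef_pos: [0.5067, 0.0973, 0.3193]
tool_rot: [-0.494, -0.498, -0.5, 0.508]
contact_force: [0.6, -0.3, -0.9]
gripper_width: 0.999
[ 0.56784892 -0.26819236 -0.93468555] [-0.32970221  0.15977971  0.0222417   1.8359668  -0.00483717  1.16208235
 -0.31796686]
top tin_a 0.79 [353. 210.  16.  23.] [[0.476, -0.043, 0.074], [0.502, -0.02, 0.081], [0.525, 0.0, 0.085]]
  top face 246 [ 0.5   -0.021  0.08 ] ((500.49932861328125, -16.778635025024414), 28.074026107788086)
top tin_a 0.72 [387. 212.  22.  16.] [[0.478, -0.147, 0.022], [0.502, -0.119, 0.08], [0.527, -0.097, 0.086]]
  top face 285 [ 0.503 -0.123  0.08 ] ((502.6858215332031, -122.34387969970703), 27.924104690551758)
top sanding_block 0.58 [369. 236.  26.   9.] [[0.43, -0.115, 0.022], [0.438, -0.084, 0.028], [0.447, -0.052, 0.034]]
top sanding_block 0.17 [171. 210.  38.  85.] [[0.372, 0.467, 0.002], [0.563, 0.513, 0.045], [0.614, 0.562, 0.061]]
top lid 0.78 [359. 159. 146.  47.] [[0.59, -0.199, -0.001], [0.623, -0.06, 0.201], [0.7, 0.155, 0.253]]
scene tin_a 0.86 [327. 215.  17.  26.] [[0.508, 0.065, 0.019], [0.537, 0.099, 0.076], [0.559, 0.118, 0.084]]
  top face 200 [0.533 0.091 0.079] ((533.8087158203125, 89.61016082763672), 30.527132034301758)
scene tin_a 0.81 [284. 180.  17.  26.] [[0.484, -0.145, 0.011], [0.515, -0.11, 0.073], [0.534, -0.091, 0.085]]
  top face 161 [ 0.508 -0.121  0.08 ] ((505.345458984375, -120.00439453125), 30.710220336914062)
scene tin_a 0.53 [306. 196.  14.  24.] [[0.481, -0.038, 0.009], [0.513, -0.004, 0.073], [0.532, 0.014, 0.083]]
  top face 189 [ 0.505 -0.013  0.08 ] ((505.00811767578125, -12.41068172454834), 30.751697540283203)
scene sanding_block 0.52 [303. 176.  19.   7.] [[0.43, -0.114, 0.009], [0.445, -0.083, 0.024], [0.453, -0.051, 0.032]]
scene lid 0.71 [282. 195.  98.  76.] [[0.6, -0.19, 0.086], [0.637, -0.004, 0.213], [0.68, 0.167, 0.253]]
```

View pics/top3.png

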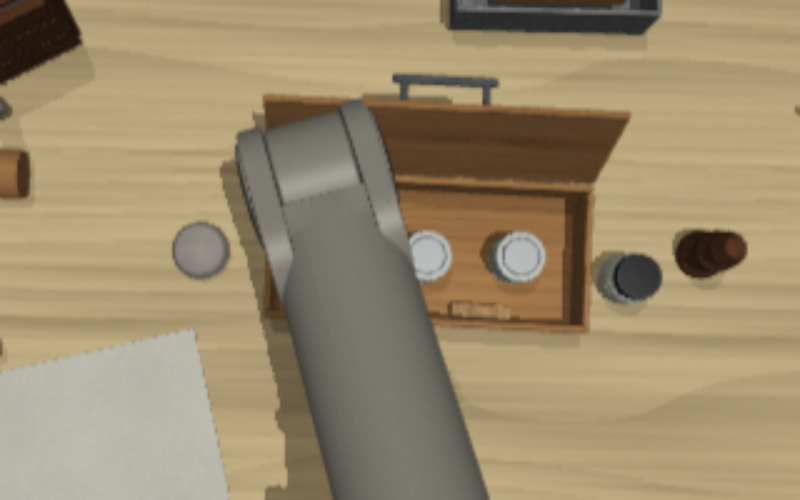

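The lid leans open. In the top crop the middle tin is at px (428,256), the right tin at (519,257) and the block at (480,310). The left tin is hidden under the arm. I'll turn the jaws to lie along y while moving right, then measure the left tin.

```bash
python3 -m jog '[{"gripper":0.1,"dx":-0.01,"dy":-0.04,"dz":0,"rx":0,"ry":0,"rz":8},{"gripper":0.1,"dx":-0.02,"dy":-0.08,"dz":0,"rx":0,"ry":0,"rz":16},{"gripper":0.1,"dx":-0.02,"dy":-0.12,"dz":0,"rx":0,"ry":0,"rz":24},{"gripper":0.1,"dx":-0.02,"dy":-0.15,"dz":0,"rx":0,"ry":0,"rz":32},{"gripper":0.1,"dx":-0.02,"dy":-0.18,"dz":0,"rx":0,"ry":0,"rz":40},{"gripper":0.1,"dx":-0.02,"dy":-0.2,"dz":0,"rx":0,"ry":0,"rz":48},{"gripper":0.1,"dx":-0.02,"dy":-0.2,"dz":0,"rx":0,"ry":0,"rz":56},{"gripper":0.1,"dx":-0.02,"dy":-0.2,"dz":0,"rx":0,"ry":0,"rz":64},{"gripper":0.1,"dx":-0.02,"dy":-0.2,"dz":0,"rx":0,"ry":0,"rz":72},{"gripper":0.1,"dx":-0.02,"dy":-0.2,"dz":0,"rx":0,"ry":0,"rz":80}]'
python3 -m jog '[{"gripper":0.1,"dx":0,"dy":0,"dz":0,"rx":0,"ry":0,"rz":8},{"gripper":0.1,"dx":0,"dy":0,"dz":0,"rx":0,"ry":0,"rz":9.4},{"gripper":0.1,"dx":0,"dy":0,"dz":0,"rx":0,"ry":0,"rz":9.4}]'
python3 - <<'E'
from h import *
print(get_obs()["q"].round(2))
c=read_camera("top")
for d in cut_out("top","tin_a"):
    p=pts(c,d["mask"]);t=p[abs(p[:,2]-.08)<.008];print(round(d["conf"],2),np.round(d["box"]),len(t),cv2.minEnclosingCircle((t[:,:2]*1000).astype(np.float32)) if len(t)>3 else "")
d=cut_out("top","lid")[0];p=pts(c,d["mask"]);p=p[(p[:,2]>.1)&(p[:,2]<.3)];print("lid slope",np.degrees(np.arctan2(*np.polyfit(p[:,2],p[:,0],1)[:1],1)))
E
```

```text
t: 9.35
eef_pos: [0.4871, -0.1022, 0.3205]
tool_rot: [0.705, 0.059, 0.703, -0.069]
contact_force: [0.2, -0.4, 0.2]
gripper_width: 0.908
t: 9.65
eef_pos: [0.487, -0.1022, 0.3204]
tool_rot: [0.708, 0.004, 0.706, -0.014]
contact_force: [-0.4, 0.3, 0.5]
gripper_width: 0.897
[0.01 0.11 0.07 1.89 0.01 1.14 1.62]
0.86 [314. 205.  21.  20.] 284 ((528.3011474609375, 87.5865707397461), 27.865495681762695)
0.61 [351. 211.  16.  22.] 273 ((500.5329284667969, -15.319832801818848), 27.793827056884766)
0.58 [384. 218.  14.   6.] 49 ((484.1452941894531, -114.25741577148438), 17.80990219116211)
lid slope 18.04675836346168
```

```bash
python3 -m jog '[{"gripper":0.1,"dx":0.01,"dy":0.05,"dz":0,"rx":0,"ry":0,"rz":0},{"gripper":0.1,"dx":0.02,"dy":0.1,"dz":0,"rx":0,"ry":0,"rz":0},{"gripper":0.1,"dx":0.03,"dy":0.14,"dz":-0.02,"rx":0,"ry":0,"rz":0},{"gripper":0.1,"dx":0.04,"dy":0.18,"dz":-0.05,"rx":0,"ry":0,"rz":0},{"gripper":0.1,"dx":0.042,"dy":0.19,"dz":-0.09,"rx":0,"ry":0,"rz":0},{"gripper":0.1,"dx":0.042,"dy":0.19,"dz":-0.13,"rx":0,"ry":0,"rz":0},{"gripper":0.1,"dx":0.042,"dy":0.19,"dz":-0.17,"rx":0,"ry":0,"rz":0},{"gripper":0.1,"dx":0.042,"dy":0.19,"dz":-0.19,"rx":0,"ry":0,"rz":0},{"gripper":0.1,"dx":0.042,"dy":0.19,"dz":-0.2,"rx":0,"ry":0,"rz":0},{"gripper":0.1,"dx":0.042,"dy":0.19,"dz":-0.2,"rx":0,"ry":0,"rz":0}]' 25
python3 -m jog '[{"gripper":0.1,"dx":0,"dy":0,"dz":-0.02,"rx":0,"ry":0,"rz":0},{"gripper":0.1,"dx":0,"dy":0,"dz":-0.04,"rx":0,"ry":0,"rz":0},{"gripper":0.1,"dx":0,"dy":0,"dz":-0.055,"rx":0,"ry":0,"rz":0},{"gripper":0.1,"dx":0,"dy":0,"dz":-0.064,"rx":0,"ry":0,"rz":0},{"gripper":0.1,"dx":0,"dy":0,"dz":-0.064,"rx":0,"ry":0,"rz":0}]'
```

```text
t: 10.8
eef_pos: [0.5284, 0.0879, 0.1194]
tool_rot: [0.707, 0.003, 0.707, -0.013]
contact_force: [0.9, -0.5, 0.2]
gripper_width: 0.904
t: 11.3
eef_pos: [0.5291, 0.088, 0.0564]
tool_rot: [0.708, 0.003, 0.706, -0.013]
contact_force: [-0.1, -0.1, -0.6]
gripper_width: 0.901
```

```bash
python3 -m jog '[{"gripper":0.3,"dx":0,"dy":0,"dz":0,"rx":0,"ry":0,"rz":0},{"gripper":0.6,"dx":0,"dy":0,"dz":0,"rx":0,"ry":0,"rz":0},{"gripper":0.6,"dx":0,"dy":0,"dz":0,"rx":0,"ry":0,"rz":0},{"gripper":0.6,"dx":0,"dy":0,"dz":0,"rx":0,"ry":0,"rz":0},{"gripper":0.6,"dx":0,"dy":0,"dz":0,"rx":0,"ry":0,"rz":0},{"gripper":0.6,"dx":0,"dy":0,"dz":0,"rx":0,"ry":0,"rz":0}]' 35
python3 -m jog '[{"gripper":0.6,"dx":0,"dy":0,"dz":0.008,"rx":0,"ry":0,"rz":0},{"gripper":0.6,"dx":0,"dy":0,"dz":0.018,"rx":0,"ry":0,"rz":0},{"gripper":0.6,"dx":0,"dy":0,"dz":0.028,"rx":0,"ry":0,"rz":0},{"gripper":0.6,"dx":0,"dy":0,"dz":0.035,"rx":0,"ry":0,"rz":0},{"gripper":0.6,"dx":0,"dy":0,"dz":0.035,"rx":0,"ry":0,"rz":0},{"gripper":0.6,"dx":0,"dy":0,"dz":0.035,"rx":0,"ry":0,"rz":0},{"gripper":0.6,"dx":0,"dy":0,"dz":0.035,"rx":0,"ry":0,"rz":0},{"gripper":0.6,"dx":0,"dy":0,"dz":0.035,"rx":0,"ry":0,"rz":0}]'
cat > heft.py <<'E'
from h import *
F=[];T=[]
for i in range(8):
    c=read_camera("scene");o=get_obs();F.append(o["contact_force"]);T.append(o["joint_torque"])
print("F",np.mean(F,0).round(2),np.std(F,0).round(2),"tau",np.mean(T,0).round(2),"q",o["q"].round(3))
for d in cut_out("scene","tin_a")[:4]:
    p=pts(c,d["mask"]);print(round(d["conf"],2),np.round(d["box"]),np.percentile(p,[2,50,98],axis=0).round(3).tolist())
E
python3 heft.py
```

```text
t: 11.9
eef_pos: [0.5299, 0.0884, 0.0578]
tool_rot: [0.709, 0.003, 0.705, -0.012]
contact_force: [-1.2, 0.3, 6.6]
gripper_width: 0.648
t: 12.7
eef_pos: [0.5286, 0.0879, 0.0909]
tool_rot: [0.708, 0.003, 0.706, -0.013]
contact_force: [0.5, 0.2, -2.6]
gripper_width: 0.652
F [ 0.09  0.42 -3.21] [0.4  0.54 0.48] tau [ 0.000e+00 -5.196e+01  3.800e-01 -2.031e+01  5.000e-02  2.000e-02
  0.000e+00] q [-0.233  0.464 -0.071  2.013  0.074  0.669  1.194]
0.84 [284. 179.  16.  23.] [[0.481, -0.143, 0.013], [0.513, -0.111, 0.073], [0.534, -0.092, 0.085]]
0.79 [306. 194.  16.  24.] [[0.492, -0.036, 0.011], [0.521, -0.008, 0.066], [0.533, 0.014, 0.084]]
0.62 [326. 213.  19.  28.] [[0.518, 0.048, 0.004], [0.547, 0.097, 0.102], [0.644, 0.159, 0.247]]
```

The left tin reads about 3.2 N, roughly 0.33 kg. I'll set it down and go to the middle one.

```bash
python3 -m jog '[{"gripper":0.6,"dx":0,"dy":0,"dz":-0.01,"rx":0,"ry":0,"rz":0},{"gripper":0.6,"dx":0,"dy":0,"dz":-0.02,"rx":0,"ry":0,"rz":0},{"gripper":0.6,"dx":0,"dy":0,"dz":-0.028,"rx":0,"ry":0,"rz":0},{"gripper":0.6,"dx":0,"dy":0,"dz":-0.033,"rx":0,"ry":0,"rz":0},{"gripper":0.6,"dx":0,"dy":0,"dz":-0.035,"rx":0,"ry":0,"rz":0},{"gripper":0.6,"dx":0,"dy":0,"dz":-0.035,"rx":0,"ry":0,"rz":0},{"gripper":0.1,"dx":0,"dy":0,"dz":-0.035,"rx":0,"ry":0,"rz":0},{"gripper":0.1,"dx":0,"dy":0,"dz":-0.035,"rx":0,"ry":0,"rz":0},{"gripper":0.1,"dx":0,"dy":0,"dz":-0.035,"rx":0,"ry":0,"rz":0},{"gripper":0.1,"dx":0,"dy":0,"dz":-0.035,"rx":0,"ry":0,"rz":0}]'
python3 -m jog '[{"gripper":0.1,"dx":0,"dy":0,"dz":0.02,"rx":0,"ry":0,"rz":0},{"gripper":0.1,"dx":0,"dy":0,"dz":0.05,"rx":0,"ry":0,"rz":0},{"gripper":0.1,"dx":0,"dy":0,"dz":0.09,"rx":0,"ry":0,"rz":0},{"gripper":0.1,"dx":-0.01,"dy":-0.03,"dz":0.1,"rx":0,"ry":0,"rz":0},{"gripper":0.1,"dx":-0.02,"dy":-0.07,"dz":0.1,"rx":0,"ry":0,"rz":0},{"gripper":0.1,"dx":-0.028,"dy":-0.104,"dz":0.1,"rx":0,"ry":0,"rz":0},{"gripper":0.1,"dx":-0.028,"dy":-0.104,"dz":0.1,"rx":0,"ry":0,"rz":0}]'
python3 heft.py
```

```text
t: 14.15
eef_pos: [0.529, 0.088, 0.0561]
tool_rot: [0.708, 0.003, 0.706, -0.013]
contact_force: [0.1, -0.2, -1.0]
gripper_width: 0.903
t: 14.85
eef_pos: [0.4994, -0.0216, 0.1562]
tool_rot: [0.708, 0.005, 0.706, -0.016]
contact_force: [-0.2, 0.2, 0.8]
gripper_width: 0.9
F [0.01 0.15 0.2 ] [0.55 0.23 0.55] tau [ 8.300e-01 -4.352e+01  1.010e+00 -2.177e+01  1.100e-01  3.000e-02
  4.000e-02] q [-0.062  0.314 -0.049  2.054  0.041  0.773  1.412]
0.84 [285. 181.  16.  22.] [[0.482, -0.145, 0.014], [0.515, -0.11, 0.073], [0.534, -0.092, 0.085]]
0.57 [305. 195.  17.  22.] [[0.482, -0.038, 0.01], [0.513, -0.005, 0.074], [0.532, 0.015, 0.084]]
0.51 [328. 215.  18.  24.] [[0.508, 0.064, 0.012], [0.536, 0.098, 0.076], [0.56, 0.117, 0.087]]
0.42 [304. 177.  17.  10.] [[0.432, -0.112, 0.011], [0.445, -0.087, 0.024], [0.452, -0.055, 0.033]]
```

```bash
python3 -m jog '[{"gripper":0.1,"dx":0,"dy":0,"dz":-0.03,"rx":0,"ry":0,"rz":0},{"gripper":0.1,"dx":0,"dy":0,"dz":-0.06,"rx":0,"ry":0,"rz":0},{"gripper":0.1,"dx":0,"dy":0,"dz":-0.08,"rx":0,"ry":0,"rz":0},{"gripper":0.1,"dx":0,"dy":0,"dz":-0.1,"rx":0,"ry":0,"rz":0},{"gripper":0.1,"dx":0,"dy":0,"dz":-0.1,"rx":0,"ry":0,"rz":0}]'
python3 -m jog '[{"gripper":0.3,"dx":0,"dy":0,"dz":0,"rx":0,"ry":0,"rz":0},{"gripper":0.6,"dx":0,"dy":0,"dz":0,"rx":0,"ry":0,"rz":0},{"gripper":0.6,"dx":0,"dy":0,"dz":0,"rx":0,"ry":0,"rz":0},{"gripper":0.6,"dx":0,"dy":0,"dz":0,"rx":0,"ry":0,"rz":0},{"gripper":0.6,"dx":0,"dy":0,"dz":0,"rx":0,"ry":0,"rz":0},{"gripper":0.6,"dx":0,"dy":0,"dz":0,"rx":0,"ry":0,"rz":0}]'
python3 -m jog '[{"gripper":0.6,"dx":0,"dy":0,"dz":0.008,"rx":0,"ry":0,"rz":0},{"gripper":0.6,"dx":0,"dy":0,"dz":0.018,"rx":0,"ry":0,"rz":0},{"gripper":0.6,"dx":0,"dy":0,"dz":0.028,"rx":0,"ry":0,"rz":0},{"gripper":0.6,"dx":0,"dy":0,"dz":0.035,"rx":0,"ry":0,"rz":0},{"gripper":0.6,"dx":0,"dy":0,"dz":0.035,"rx":0,"ry":0,"rz":0},{"gripper":0.6,"dx":0,"dy":0,"dz":0.035,"rx":0,"ry":0,"rz":0},{"gripper":0.6,"dx":0,"dy":0,"dz":0.035,"rx":0,"ry":0,"rz":0},{"gripper":0.6,"dx":0,"dy":0,"dz":0.035,"rx":0,"ry":0,"rz":0}]'
python3 heft.py
```

```text
t: 15.8
eef_pos: [0.4992, -0.0157, 0.0541]
tool_rot: [0.706, 0.002, 0.708, -0.012]
contact_force: [-0.5, -0.5, -0.9]
gripper_width: 0.902
t: 16.4
eef_pos: [0.5017, -0.0155, 0.0574]
tool_rot: [0.709, 0.003, 0.705, -0.012]
contact_force: [-1.2, 3.2, 6.7]
gripper_width: 0.649
t: 17.2
eef_pos: [0.5006, -0.016, 0.0909]
tool_rot: [0.708, 0.003, 0.706, -0.013]
contact_force: [-0.4, 0.7, -5.1]
gripper_width: 0.651
F [-0.04  0.19 -5.25] [0.39 0.67 0.37] tau [ 0.000e+00 -4.917e+01  7.000e-01 -1.995e+01  6.000e-02  1.000e-02
  0.000e+00] q [-0.064  0.418 -0.045  2.096  0.055  0.627  1.399]
0.89 [285. 180.  14.  24.] [[0.481, -0.143, 0.01], [0.514, -0.11, 0.074], [0.535, -0.092, 0.085]]
0.72 [305. 189.  11.  26.] [[0.499, -0.042, 0.008], [0.521, -0.01, 0.095], [0.532, 0.012, 0.117]]
0.56 [328. 214.  15.  26.] [[0.506, 0.062, 0.022], [0.535, 0.095, 0.076], [0.557, 0.116, 0.084]]
```

The middle tin reads about 5.3 N. I'll set it down and go to the right one.

```bash
python3 -m jog '[{"gripper":0.6,"dx":0,"dy":0,"dz":-0.01,"rx":0,"ry":0,"rz":0},{"gripper":0.6,"dx":0,"dy":0,"dz":-0.02,"rx":0,"ry":0,"rz":0},{"gripper":0.6,"dx":0,"dy":0,"dz":-0.028,"rx":0,"ry":0,"rz":0},{"gripper":0.6,"dx":0,"dy":0,"dz":-0.033,"rx":0,"ry":0,"rz":0},{"gripper":0.6,"dx":0,"dy":0,"dz":-0.035,"rx":0,"ry":0,"rz":0},{"gripper":0.6,"dx":0,"dy":0,"dz":-0.035,"rx":0,"ry":0,"rz":0},{"gripper":0.1,"dx":0,"dy":0,"dz":-0.035,"rx":0,"ry":0,"rz":0},{"gripper":0.1,"dx":0,"dy":0,"dz":-0.035,"rx":0,"ry":0,"rz":0},{"gripper":0.1,"dx":0,"dy":0,"dz":-0.035,"rx":0,"ry":0,"rz":0},{"gripper":0.1,"dx":0,"dy":0,"dz":-0.035,"rx":0,"ry":0,"rz":0}]'
python3 -m jog '[{"gripper":0.1,"dx":0,"dy":0,"dz":0.02,"rx":0,"ry":0,"rz":0},{"gripper":0.1,"dx":0,"dy":0,"dz":0.05,"rx":0,"ry":0,"rz":0},{"gripper":0.1,"dx":0,"dy":0,"dz":0.09,"rx":0,"ry":0,"rz":0},{"gripper":0.1,"dx":0.001,"dy":-0.03,"dz":0.1,"rx":0,"ry":0,"rz":0},{"gripper":0.1,"dx":0.002,"dy":-0.07,"dz":0.1,"rx":0,"ry":0,"rz":0},{"gripper":0.1,"dx":0.002,"dy":-0.106,"dz":0.1,"rx":0,"ry":0,"rz":0},{"gripper":0.1,"dx":0.002,"dy":-0.106,"dz":0.1,"rx":0,"ry":0,"rz":0},{"gripper":0.1,"dx":0.002,"dy":-0.106,"dz":0.1,"rx":0,"ry":0,"rz":0}]'
python3 heft.py
```

```text
t: 18.65
eef_pos: [0.5012, -0.0161, 0.0563]
tool_rot: [0.708, 0.003, 0.706, -0.013]
contact_force: [-0.6, 0.1, 0.4]
gripper_width: 0.9
t: 19.45
eef_pos: [0.5027, -0.1228, 0.1562]
tool_rot: [0.708, 0.004, 0.706, -0.014]
contact_force: [0.3, 0.7, 0.1]
gripper_width: 0.902
F [ 0.11 -0.01 -0.11] [0.46 0.49 0.26] tau [ 4.300e-01 -4.486e+01  1.110e+00 -2.224e+01  7.000e-02 -2.000e-02
 -0.000e+00] q [ 0.115  0.335 -0.008  2.022  0.023  0.78   1.641]
0.81 [327. 215.  16.  21.] [[0.507, 0.067, 0.013], [0.534, 0.099, 0.076], [0.556, 0.116, 0.084]]
0.74 [285. 179.  18.  25.] [[0.483, -0.142, 0.009], [0.514, -0.11, 0.072], [0.534, -0.093, 0.083]]
0.73 [305. 192.  15.  30.] [[0.477, -0.04, 0.012], [0.513, -0.008, 0.073], [0.531, 0.012, 0.084]]
```

```bash
python3 -m jog '[{"gripper":0.1,"dx":0,"dy":0,"dz":-0.03,"rx":0,"ry":0,"rz":0},{"gripper":0.1,"dx":0,"dy":0,"dz":-0.06,"rx":0,"ry":0,"rz":0},{"gripper":0.1,"dx":0,"dy":0,"dz":-0.08,"rx":0,"ry":0,"rz":0},{"gripper":0.1,"dx":0,"dy":0,"dz":-0.1,"rx":0,"ry":0,"rz":0},{"gripper":0.1,"dx":0,"dy":0,"dz":-0.1,"rx":0,"ry":0,"rz":0}]'
python3 -m jog '[{"gripper":0.3,"dx":0,"dy":0,"dz":0,"rx":0,"ry":0,"rz":0},{"gripper":0.6,"dx":0,"dy":0,"dz":0,"rx":0,"ry":0,"rz":0},{"gripper":0.6,"dx":0,"dy":0,"dz":0,"rx":0,"ry":0,"rz":0},{"gripper":0.6,"dx":0,"dy":0,"dz":0,"rx":0,"ry":0,"rz":0},{"gripper":0.6,"dx":0,"dy":0,"dz":0,"rx":0,"ry":0,"rz":0},{"gripper":0.6,"dx":0,"dy":0,"dz":0,"rx":0,"ry":0,"rz":0}]'
python3 -m jog '[{"gripper":0.6,"dx":0,"dy":0,"dz":0.008,"rx":0,"ry":0,"rz":0},{"gripper":0.6,"dx":0,"dy":0,"dz":0.018,"rx":0,"ry":0,"rz":0},{"gripper":0.6,"dx":0,"dy":0,"dz":0.028,"rx":0,"ry":0,"rz":0},{"gripper":0.6,"dx":0,"dy":0,"dz":0.035,"rx":0,"ry":0,"rz":0},{"gripper":0.6,"dx":0,"dy":0,"dz":0.035,"rx":0,"ry":0,"rz":0},{"gripper":0.6,"dx":0,"dy":0,"dz":0.035,"rx":0,"ry":0,"rz":0},{"gripper":0.6,"dx":0,"dy":0,"dz":0.035,"rx":0,"ry":0,"rz":0},{"gripper":0.6,"dx":0,"dy":0,"dz":0.035,"rx":0,"ry":0,"rz":0}]'
python3 heft.py
```

```text
t: 20.4
eef_pos: [0.5011, -0.1215, 0.0541]
tool_rot: [0.707, 0.003, 0.708, -0.012]
contact_force: [-0.2, 0.3, 0.1]
gripper_width: 0.898
t: 21.0
eef_pos: [0.5038, -0.1221, 0.0574]
tool_rot: [0.709, 0.003, 0.705, -0.013]
contact_force: [-1.3, 0.2, 7.2]
gripper_width: 0.646
t: 21.8
eef_pos: [0.5026, -0.122, 0.0909]
tool_rot: [0.708, 0.003, 0.706, -0.013]
contact_force: [0.2, 0.4, -0.5]
gripper_width: 0.646
F [ 0.26 -0.13 -1.75] [0.31 0.59 0.48] tau [ 0.000e+00 -4.867e+01  1.130e+00 -1.922e+01  5.000e-02 -1.000e-02
  0.000e+00] q [ 0.116  0.437 -0.008  2.063  0.029  0.637  1.634]
0.73 [280. 196.  97.  81.] [[0.603, -0.192, 0.094], [0.637, -0.002, 0.209], [0.68, 0.167, 0.252]]
0.64 [284. 174.  15.  23.] [[0.502, -0.147, 0.047], [0.524, -0.115, 0.101], [0.534, -0.095, 0.117]]
0.61 [327. 215.  16.  25.] [[0.509, 0.067, 0.01], [0.536, 0.1, 0.076], [0.56, 0.116, 0.085]]
0.56 [306. 193.  12.  24.] [[0.479, -0.04, 0.011], [0.513, -0.008, 0.074], [0.53, 0.013, 0.084]]
```

The right tin is the lightest at 1.75 N and was lifted properly: its top shows at about 0.117. I'll set it down and take the middle one.

```bash
python3 -m jog '[{"gripper":0.6,"dx":0,"dy":0,"dz":-0.01,"rx":0,"ry":0,"rz":0},{"gripper":0.6,"dx":0,"dy":0,"dz":-0.02,"rx":0,"ry":0,"rz":0},{"gripper":0.6,"dx":0,"dy":0,"dz":-0.028,"rx":0,"ry":0,"rz":0},{"gripper":0.6,"dx":0,"dy":0,"dz":-0.033,"rx":0,"ry":0,"rz":0},{"gripper":0.6,"dx":0,"dy":0,"dz":-0.035,"rx":0,"ry":0,"rz":0},{"gripper":0.6,"dx":0,"dy":0,"dz":-0.035,"rx":0,"ry":0,"rz":0},{"gripper":0.1,"dx":0,"dy":0,"dz":-0.035,"rx":0,"ry":0,"rz":0},{"gripper":0.1,"dx":0,"dy":0,"dz":-0.035,"rx":0,"ry":0,"rz":0},{"gripper":0.1,"dx":0,"dy":0,"dz":-0.035,"rx":0,"ry":0,"rz":0},{"gripper":0.1,"dx":0,"dy":0,"dz":-0.035,"rx":0,"ry":0,"rz":0}]'
python3 -m jog '[{"gripper":0.1,"dx":0,"dy":0,"dz":0.02,"rx":0,"ry":0,"rz":0},{"gripper":0.1,"dx":0,"dy":0,"dz":0.05,"rx":0,"ry":0,"rz":0},{"gripper":0.1,"dx":0,"dy":0,"dz":0.09,"rx":0,"ry":0,"rz":0},{"gripper":0.1,"dx":-0.001,"dy":0.03,"dz":0.1,"rx":0,"ry":0,"rz":0},{"gripper":0.1,"dx":-0.002,"dy":0.07,"dz":0.1,"rx":0,"ry":0,"rz":0},{"gripper":0.1,"dx":-0.002,"dy":0.106,"dz":0.1,"rx":0,"ry":0,"rz":0},{"gripper":0.1,"dx":-0.002,"dy":0.106,"dz":0.1,"rx":0,"ry":0,"rz":0},{"gripper":0.1,"dx":-0.002,"dy":0.106,"dz":0.1,"rx":0,"ry":0,"rz":0}]'
python3 -m jog '[{"gripper":0.1,"dx":0,"dy":0,"dz":-0.03,"rx":0,"ry":0,"rz":0},{"gripper":0.1,"dx":0,"dy":0,"dz":-0.06,"rx":0,"ry":0,"rz":0},{"gripper":0.1,"dx":0,"dy":0,"dz":-0.08,"rx":0,"ry":0,"rz":0},{"gripper":0.1,"dx":0,"dy":0,"dz":-0.1,"rx":0,"ry":0,"rz":0},{"gripper":0.1,"dx":0,"dy":0,"dz":-0.1,"rx":0,"ry":0,"rz":0}]'
python3 -m jog '[{"gripper":0.3,"dx":0,"dy":0,"dz":0,"rx":0,"ry":0,"rz":0},{"gripper":0.6,"dx":0,"dy":0,"dz":0,"rx":0,"ry":0,"rz":0},{"gripper":0.6,"dx":0,"dy":0,"dz":0,"rx":0,"ry":0,"rz":0},{"gripper":0.6,"dx":0,"dy":0,"dz":0,"rx":0,"ry":0,"rz":0},{"gripper":0.6,"dx":0,"dy":0,"dz":0,"rx":0,"ry":0,"rz":0},{"gripper":0.6,"dx":0,"dy":0,"dz":0,"rx":0,"ry":0,"rz":0}]'
```

```text
t: 23.25
eef_pos: [0.5029, -0.122, 0.0561]
tool_rot: [0.708, 0.003, 0.706, -0.013]
contact_force: [-0.0, 0.3, -0.1]
gripper_width: 0.9
t: 24.05
eef_pos: [0.5009, -0.0153, 0.1562]
tool_rot: [0.708, 0.002, 0.706, -0.012]
contact_force: [-1.0, -0.0, -1.1]
gripper_width: 0.902
t: 24.55
eef_pos: [0.499, -0.0178, 0.054]
tool_rot: [0.706, 0.003, 0.708, -0.014]
contact_force: [0.0, 0.4, 0.3]
gripper_width: 0.896
t: 25.15
eef_pos: [0.5016, -0.0165, 0.0573]
tool_rot: [0.709, 0.003, 0.705, -0.013]
contact_force: [-1.0, -1.7, 6.8]
gripper_width: 0.65
```

```bash
python3 -m jog '[{"gripper":0.6,"dx":0,"dy":0,"dz":0.01,"rx":0,"ry":0,"rz":0},{"gripper":0.6,"dx":0,"dy":0,"dz":0.03,"rx":0,"ry":0,"rz":0},{"gripper":0.6,"dx":0,"dy":0,"dz":0.055,"rx":0,"ry":0,"rz":0},{"gripper":0.6,"dx":0,"dy":0,"dz":0.08,"rx":0,"ry":0,"rz":0},{"gripper":0.6,"dx":0,"dy":0,"dz":0.105,"rx":0,"ry":0,"rz":0},{"gripper":0.6,"dx":0,"dy":0,"dz":0.13,"rx":0,"ry":0,"rz":0},{"gripper":0.6,"dx":0,"dy":0,"dz":0.15,"rx":0,"ry":0,"rz":0},{"gripper":0.6,"dx":0,"dy":0,"dz":0.17,"rx":0,"ry":0,"rz":0},{"gripper":0.6,"dx":0,"dy":0,"dz":0.18,"rx":0,"ry":0,"rz":0},{"gripper":0.6,"dx":0,"dy":0,"dz":0.19,"rx":0,"ry":0,"rz":0}]'
python3 -m jog '[{"gripper":0.6,"dx":0,"dy":0,"dz":0,"rx":0,"ry":0,"rz":0},{"gripper":0.6,"dx":0,"dy":0,"dz":0,"rx":0,"ry":0,"rz":0},{"gripper":0.6,"dx":0,"dy":0,"dz":0,"rx":0,"ry":0,"rz":0},{"gripper":0.6,"dx":0,"dy":0,"dz":0,"rx":0,"ry":0,"rz":0},{"gripper":0.6,"dx":0,"dy":0,"dz":0,"rx":0,"ry":0,"rz":0}]'
python3 heft.py; python3 - <<'E'
from h import *
c=read_camera("scene");cv2.imwrite("pics/s5.png",cv2.resize(c["pixels"][80:280,200:440],None,fx=3,fy=3))
E
```

```text
t: 26.15
eef_pos: [0.5002, -0.0159, 0.2465]
tool_rot: [0.708, 0.003, 0.706, -0.013]
contact_force: [0.2, -0.5, -5.9]
gripper_width: 0.648
t: 26.65
eef_pos: [0.5006, -0.016, 0.2457]
tool_rot: [0.708, 0.003, 0.706, -0.013]
contact_force: [0.9, -0.9, -6.1]
gripper_width: 0.648
F [-0.14  0.25 -5.52] [0.58 0.4  0.66] tau [-0.000e+00 -4.224e+01  3.000e-01 -2.818e+01  8.000e-02  2.000e-02
  0.000e+00] q [-0.059  0.196 -0.048  1.968  0.029  0.977  1.426]
0.91 [285. 180.  15.  21.] [[0.485, -0.142, 0.015], [0.514, -0.111, 0.074], [0.533, -0.093, 0.084]]
0.82 [327. 215.  17.  25.] [[0.506, 0.067, 0.013], [0.536, 0.1, 0.076], [0.557, 0.116, 0.085]]
0.58 [305. 160.  16.  25.] [[0.491, -0.041, 0.192], [0.52, -0.008, 0.248], [0.531, 0.013, 0.272]]
```

View pics/s5.png

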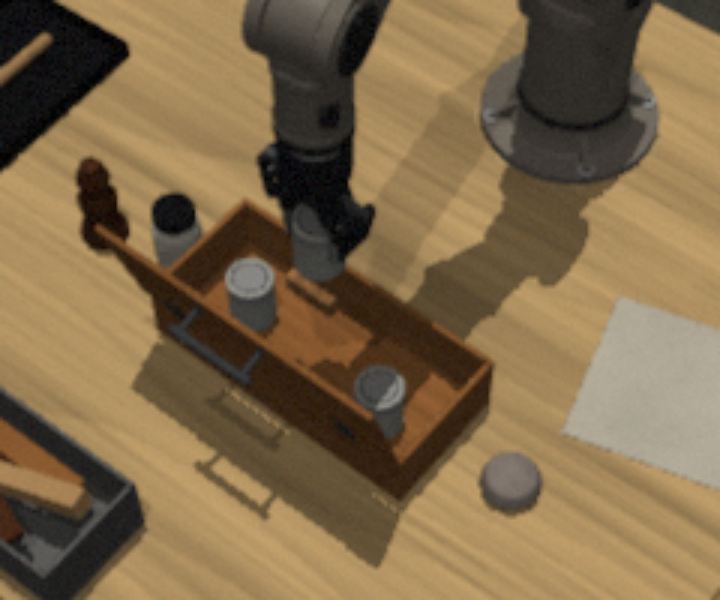

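The held tin, at px (318,245), is upright with its underside at about 0.195 m. The other two stand at (250,290) and (380,400), the lid is open, and the jar, figure, stone and block are in place.

```bash
python3 -c "from station import *; print(hand_in())"
```

```text
the job is handed in; nothing more can be done
None
```

I opened the lid by its handle until it leaned back on its stop, hefted the tins left to right, and handed in holding the middle one, which was clearly the heaviest.

| Tin | Upward force when lifted | Approx. mass |
|---|---|---|
| Left | 3.2 N | 0.33 kg |
| Middle | 5.3 N (5.5 N on the final lift) | 0.54–0.56 kg |
| Right | 1.75 N | 0.18 kg |

**Last checks before handing in (about t = 27 s):**
- **Held tin:** the middle tin is upright and still in the gripper, with its underside at about 0.195 m.
- **Other tins:** the left and right tins stand on the chest floor where they were.
- **Lid:** it is open. I measured its lean once, at about 18° past vertical (the 1.85 rad stop is 16°), and after that only saw it in pictures.
- **Bystanders:** the jar, figure, stone and sanding block look unmoved in the last picture. The mallet is outside that picture and nothing went near it after the start.

No check failed. The one mismatch was on the way: while I withdrew from the handle, the tool's tilt ended about 9° short of the command, and I corrected it before the first tin.

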